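# Find the slack pump cartridge with the gauge blade and unlatch it

## Robot

A 7-joint arm with a two-finger parallel gripper is mounted at the origin on a cart in front of the work surface, level with it; the furniture and walls round the work are solid. World frame = base frame: x ahead of the robot, y to its left, z up, the work surface at z = 0. Lengths are in m, angles in rad, forces in N, time in s.
With the tool pointing down it reaches from about 0.4 to 0.85 m from the base axis. Payload 10.4 kg.
Tool frame: the origin (TCP) lies between the finger pads; the fingertips stand ahead of it and the grasp point (between the pads) lies 6 mm ahead of it (finger_overhang is the z of the fingertips in the tool frame, in m); z points along the fingers, y is the direction in which the jaws open and shut (so a half turn about z gives the same grasp; the last joint's range is limited). The gripper opens to 85 mm and grips with 20 to 120 N. Pads are 22 mm wide; open, the fingers measure 114 mm over their backs; the gripper's body (76 mm by 85 mm) begins 54 mm behind the grasp point. The pads swing forward as they close: fully open they stand 13 mm farther back than shut.
Start: joints at [1.322, 0.332, -0.065, 1.46, 0.022, 1.35, -0.088], TCP at [0.14, -0.609, 0.256] pointing down, gripper open.
Joint ranges: [-2.6, 2.6], [-0.5, 2.12], [-1.47, 1.34], [0.16, 2.42], [-1.27, 4.41], [0.06, 2.06], [-2.6, 2.6]. Speed limits (rad/s): [2.22, 2.22, 2.79, 2.79, 3.14, 3.14, 3.14].

## Interface

Orientations are given as a unit quaternion [x, y, z, w].
In Python, from workcell import * gives the robot as it stands.
- The arm moves only by the shell command python3 -m creep 'ROWS' [FORCE]. ROWS is JSON, a list of rows, each a list of 7 numbers: the turn, a rotation vector about the tool's x, y, z in rad, then the shift along the tool's x, y, z in mm, then the closure in counts, from 0 (fully open) to 255 (shut). In form: [[wx, wy, wz, dx, dy, dz, claw], ...]. A call has 1 to 8 rows; each row shifts and turns the commanded pose from where the row before left it, along the tool's axes as they then stand; what a row does not reach is not made up. A row lasts 1/10 s, in which the tool goes at most 50 mm and 8.59 degrees, less where a joint would pass 70% of its speed; a pose out of reach is approached as far as the arm can. A call is refused whole if a number of a shift passes 50 or a number of a turn 0.15, either way. A call with a gripper value outside its range is refused whole. The fingers move at their own pace and stop on an object; FORCE is the grip in N (left out, the last holds). Time passes only in rows, so rows that do not move let the fingers close. It gives the time, the measured TCP pose, the force and the opening at its end, in the units of the state.
- get_obs(): the state, without advancing time (a new reading comes with each control period).
- camera(name): name is "scene" or "top" or "wrist"; returns (picture, depth): 480x640x3 uint8, blue, green, red; 480x640 float32, m along the optical axis (not along the pixel's ray), 0 where there is no reading.
- camera_model(name): a dict with "camera_matrix" (3x3 intrinsics, pixels), "R" (3x3) and "t" (3): a world point X has camera coordinates R X + t; the wrist camera has in their place "mount" (4x4, takes a point from camera to tool coordinates, whose origin is the TCP and whose axes are the flange's). Camera axes: x right, y down, z forward; pixel columns grow to the right and rows downward; lengths in m; the calibration is good to about 2 mm. A picture is of the moment at which its call begins: read the wrist's pose just before it. camera_model takes no time and is no camera call.
- hand_in(): hands the job in, once; it reports no verdict.
The state is a dict: "clock": time; "joint_pos": joint angles; "joint_velocities": joint speeds; "tau": joint torques, N m; "position": TCP position; "ee_rot": TCP orientation; "ft_force": force on the tool from outside, world axes, zero at the start; "torque": the same for the moment, N m; "grip_width": opening from 0.0 (shut) to 1.0 (fully open).
Only numpy, scipy, OpenCV 4.12 (cv2) and the standard library are available. Lean on these libraries where they do the work, as an engineer would, in place of code of your own. Each camera call takes 0.05 s, during which the arm holds its last target.

## Task

One of the three cartridges on the tubing pump has lost its spring pressure, though all three look alike. Slide the gauge blade from the front between the rollers and the white pressure shoes, feeling for drag, until you find the cartridge where it slides right through under the shoe with next to none; let go of the blade there, left lying in that gap as a marker. Then throw that cartridge's latch lever over to fully open, leaving the other two latched, and do not knock the wash bottle, the beaker or the amber jar about.

Things in the scene. Friction and masses are not known exactly. Their poses are not given: they have to be found in the camera images.
- gauge_grip (a point): In the gauge blade's upright black handle, 26 mm (along the blade) x 12 mm (across) x 50 mm tall, which stands on the blade's rear end. The point is on the handle's centre line, 36 mm above the blade's underside, 20 mm below the handle's top. x along the blade to its tip, y across it (grip the handle along y), z up.
- gauge_tip (a point): Nose of the gauge blade: 105 mm ahead (+x) of the handle's centre, at half the blade's thickness (3 mm above its underside, 33 mm below gauge_grip).
- gauge: The gauge blade (a feeler), loose, 75 to 140 g: straight steel blade 16 mm wide, 6 mm thick, rounded nose, with the handle. Origin at the blade's underside below the handle's centre; axes as gauge_grip. It starts lying flat in the tray, handle up.
- tray: Shallow white tray, fixed to the bench: 170 mm (its x) x 110 mm (its y), rim 11 mm high, floor 2 mm thick; origin at the centre of its underside on the bench.
- pump: The tubing pump, fixed; base 150 x 262 mm; origin on the bench under the middle cartridge, x to its back, y to its left. White drive unit 144 x 82 x 114 mm tall at its left end (y 89 to 171 mm), knob 87 mm in front. Two steel rollers across it, tops 60 mm above the bench, do not turn. An aluminium tube rest level with their tops lies 58 to 72 mm in front.
- gap_a (a point): Gap of cartridge a, one of three alike side by side, 50 mm apart; which stands where changes. Point in the middle of the gap, level with the roller tops. x to the pump's back (the way the blade slides in from the front), y to its left, z up. The way in is 37 mm wide; the frame begins 43 mm in front of the point, and a cross bar passes 13 mm above the rollers, 36 mm in front.
- gap_b (a point): Gap of cartridge b, built like a. White pressure shoe, 34 mm wide: underside flat for 13 mm either side of the point, then sloping up at 29 deg to 30 mm. It rests 4 mm above the rollers; the blade lifts it against its spring (10 mm of travel). A good shoe presses with 6 to 8 N, the slack one with under 0.7 N; drag is about that times the friction.
- gap_c (a point): Gap of cartridge c, built like a. Keep the blade's underside 1 to 2 mm above the rollers: pressing on them is felt as drag too. A blade whose nose is 12 mm past this point (x) is through; 25 mm does no harm. Let go there, the blade lies steadily on the rollers and the tube rest.
- lever_a_pad (a point): Centre of the thumb pad (24 mm wide, 14 mm tall, 9 mm thick) on the black latch lever of cartridge a, 37 mm from the pivot. The pivot's axis runs across the pump, 93 mm above the bench, straight above gap_a. Latched, the lever leans 0.6 rad to the front: pad 21 mm in front of the pivot, 124 mm above the bench, top edge 132 mm.
- lever_b_pad (a point): Centre of the thumb pad (24 mm wide, 14 mm tall, 9 mm thick) on the black latch lever of cartridge b, 37 mm from the pivot. The pivot's axis runs across the pump, 93 mm above the bench, straight above gap_b. Latched, the lever leans 0.6 rad to the front: pad 21 mm in front of the pivot, 124 mm above the bench, top edge 132 mm.
- lever_c_pad (a point): Centre of the thumb pad (24 mm wide, 14 mm tall, 9 mm thick) on the black latch lever of cartridge c, 37 mm from the pivot. The pivot's axis runs across the pump, 93 mm above the bench, straight above gap_c. Latched, the lever leans 0.6 rad to the front: pad 21 mm in front of the pivot, 124 mm above the bench, top edge 132 mm.
- lever_a (a joint): Latch lever of cartridge a, rad: 0 latched, leaning to the front; grows as it is pushed to the back; dead point near 0.42, past which it snaps by itself to its stop at 1.25, open, leaning 0.65 rad to the back. Takes about 7 N at the pad.
- lever_b (a joint): Latch lever of cartridge b, rad: 0 latched, leaning to the front; grows as it is pushed to the back; dead point near 0.42, past which it snaps by itself to its stop at 1.25, open, leaning 0.65 rad to the back. Takes about 7 N at the pad.
- lever_c (a joint): Latch lever of cartridge c, rad: 0 latched, leaning to the front; grows as it is pushed to the back; dead point near 0.42, past which it snaps by itself to its stop at 1.25, open, leaning 0.65 rad to the back. Takes about 7 N at the pad.
- wash_bottle: Bystander: wash bottle, 112 x 80 x 229 mm tall, loose; origin at the centre of its underside.
- beaker: Bystander: clear beaker, 59 x 65 x 70 mm tall, loose; origin at the centre of its underside.
- amber_jar: Bystander: amber jar with a black cap, 62 mm across, 99 mm tall, loose; origin at the centre of its underside.
Not all that is in view belongs to the job. Several things look just like the gauge: the one meant starts farthest from the robot's base.

How it is judged:
By the outcome, as a careful person would: the job done as asked, in the order asked, and still so for the second after the job is handed in, with the robot touching nothing.
It also fails if it takes over 54 s, if anything falls off the work surface, if the arm or the gripper's body presses on something with over 40 N, if the wrist force passes 120 N, or if a joint passes its speed limit or range.

## Working session

There is one attempt and no reset: what is moved stays moved. The work goes in short steps, Python scripts to look and compute and a shell command to move; the robot and the scene stay as the last step left them, time stands still between calls to the robot, and variables do not carry over. Pictures are saved under pics/ and viewed, and the job is handed in when it is done.

```bash
ls; mkdir -p pics
python3 - <<'E'
from workcell import *
import cv2
o=get_obs();print(o)
for n in ["scene","top"]:
    p,d=camera(n);cv2.imwrite(f"pics/{n}0.png",p)
    import numpy as np;np.save(f"pics/{n}0.npy",d)
    m=camera_model(n);print(n,m)
print(camera_model("wrist"))
E
```

```text
pics
{'clock': 0.0, 'joint_pos': array([ 1.32241259,  0.33288531, -0.06467605,  1.46095585,  0.02161126,
        1.34986601, -0.08847677]), 'joint_velocities': array([-1.87628521e-04, -1.80479168e-03, -1.64249249e-04, -1.54051751e-05,
        1.10093053e-03, -1.65241774e-03,  1.85916552e-03]), 'tau': array([-8.54606897e-04, -6.25454235e+01,  4.88969078e-02, -3.91609704e+01,
        1.62012287e-02,  1.01040822e-02,  9.28453687e-06]), 'position': array([ 0.13982356, -0.60881498,  0.25550051]), 'ee_rot': array([ 9.93632856e-01,  1.12664298e-01, -1.21284287e-04, -6.98985154e-04]), 'ft_force': array([ 0.88251243, -0.10597502,  0.148068  ]), 'torque': array([-0.0030415 ,  0.03054777,  0.03484082]), 'grip_width': 0.997059639624225}
scene {'camera_matrix': array([[464.87245587,   0.        , 318.95508823],
       [  0.        , 464.87245587, 230.60304859],
       [  0.        ,   0.        ,   1.        ]]), 'R': array([[-0.89617799, -0.44368522,  0.00290319],
       [-0.28174295,  0.56399964, -0.77622505],
       [ 0.34276218, -0.69645376, -0.63044925]]), 't': array([0.45246075, 0.24095747,
[... 219 characters left out ...]
0.99978783,  0.01708764],
       [-0.98512155, -0.01426062, -0.17126636],
       [ 0.1714737 , -0.01486346, -0.98507657]]), 't': array([-0.0529572 ,  0.56200814,  1.11972346])}
{'camera_matrix': array([[351.44409682,   0.        , 322.35674268],
       [  0.        , 351.44409682, 241.5952375 ],
       [  0.        ,   0.        ,   1.        ]]), 'mount': array([[-2.80382252e-04, -9.60634165e-01, -2.77816345e-01,
         7.07786767e-02],
       [ 9.99999559e-01, -2.02500086e-05, -9.39214998e-04,
        -1.34102969e-04],
       [ 8.96616232e-04, -2.77816486e-01,  9.60633747e-01,
        -1.18182051e-01],
       [ 0.00000000e+00,  0.00000000e+00,  0.00000000e+00,
         1.00000000e+00]])}
```

View pics/scene0.png

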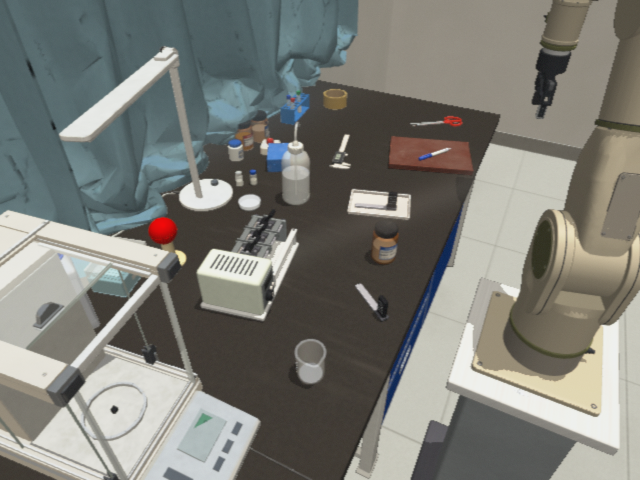

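View pics/top0.png

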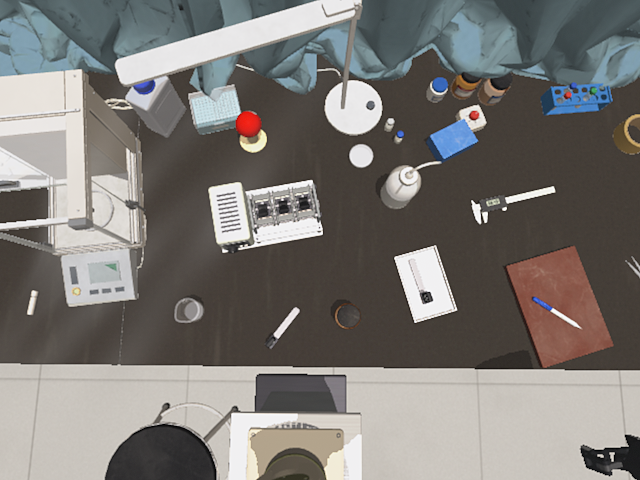

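```bash
cat > h.py <<'E'
import numpy as np,cv2
from workcell import *
def w(n,u,v,z=None,d=None):
    m=camera_model(n);K=m["camera_matrix"];r=np.linalg.inv(K)@[u,v,1.];R,t=m["R"],m["t"]
    c=-R.T@t; rd=R.T@r
    if z is not None: return c+rd*(z-c[2])/rd[2]
    return R.T@(r*d[int(round(v)),int(round(u))]-t)
def pr(n,X):
    m=camera_model(n);x=m["camera_matrix"]@(m["R"]@np.asarray(X,float)+m["t"]);return x[:2]/x[2]
def crop(src,dst,x0,y0,x1,y1,s):
    p=cv2.imread(src)[y0:y1,x0:x1];cv2.imwrite(dst,cv2.resize(p,None,fx=s,fy=s,interpolation=cv2.INTER_CUBIC))
E
python3 - <<'E'
from h import *
crop("pics/top0.png","pics/c1.png",190,160,350,280,5)
crop("pics/top0.png","pics/c2.png",380,230,480,330,6)
crop("pics/scene0.png","pics/c3.png",190,180,430,330,3.3)
d=np.load("pics/top0.npy")
for u,v in [(427,297),(272,343),(414,262),(298,310),(402,190),(188,310),(347,315),(33,302)]: print(u,v,w("top",u,v,d=d).round(3))
E
```

```text
427 297 [ 0.434 -0.316  0.053]
272 343 [0.32  0.059 0.058]
414 262 [ 0.526 -0.297  0.008]
298 310 [ 0.362 -0.028  1.2  ]
402 190 [ 0.676 -0.241  0.15 ]
188 310 [ 0.397  0.278 -0.001]
347 315 [ 0.387 -0.117  0.099]
33 302 [0.412 0.662 0.01 ]
```

View pics/c1.png

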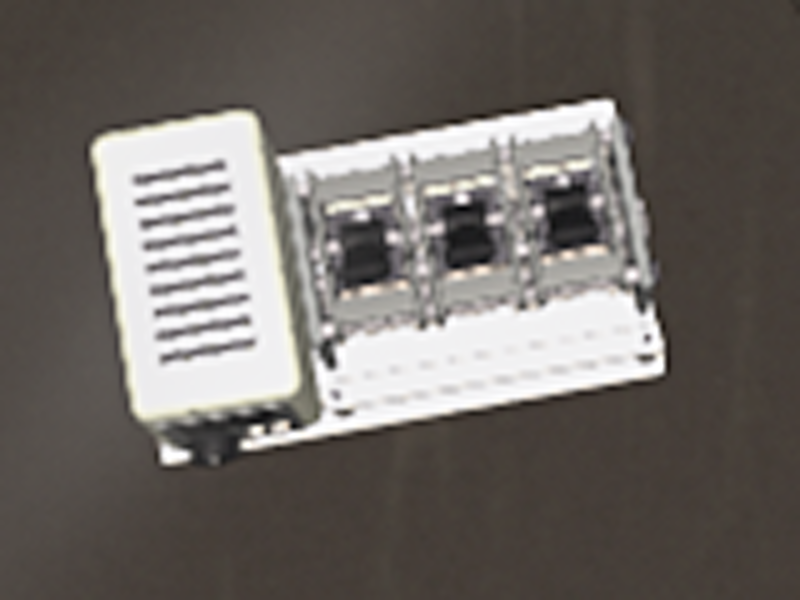

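View pics/c2.png

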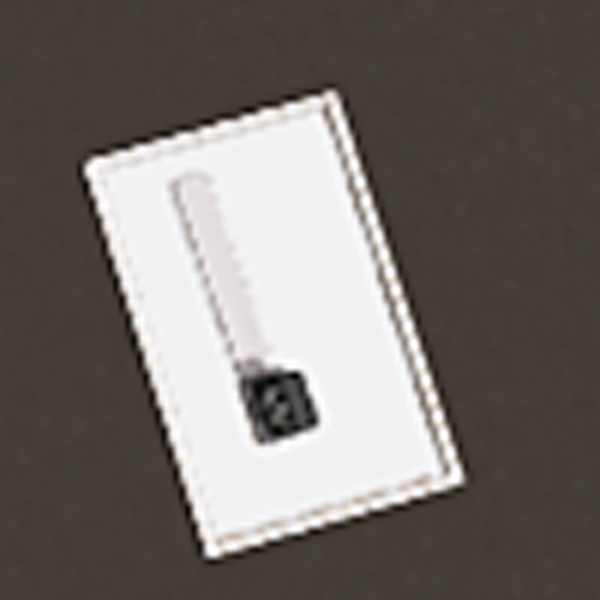

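View pics/c3.png

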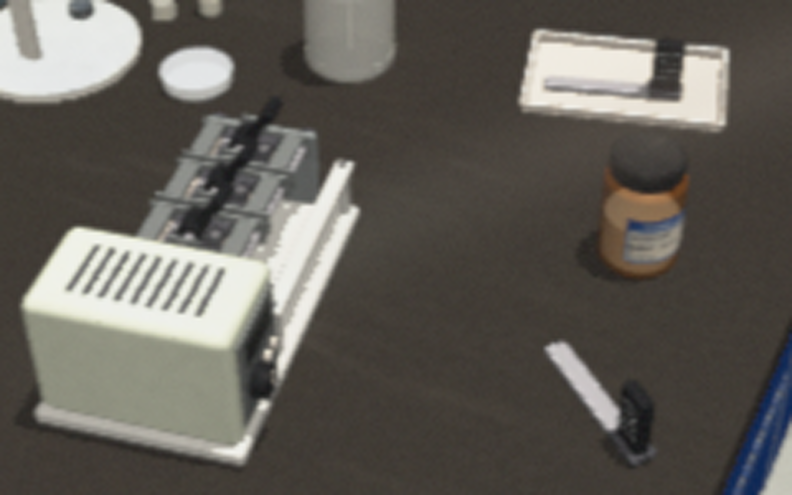

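The gauge candidates in the top view are the one in the tray (handle 427,297; about 0.54 m from the base) and a loose one on the bench (272,343; about 0.33 m). The tray one is farther away and lies in the tray, so it's the one meant. Crop c2 shows it lying flat with its handle up.

```bash
cat >> h.py <<'E'
from scipy.spatial.transform import Rotation as Ro
def to(p,yaw=None):
    o=get_obs();R=Ro.from_quat(o["ee_rot"]);d=R.inv().apply(np.asarray(p)-o["position"])*1000
    x=R.as_matrix()[:,0];print("tcp",o["position"].round(4),"yaw",np.arctan2(x[1],x[0]).round(4),"z",R.as_matrix()[:,2].round(4),"tool delta mm",d.round(1))
    if yaw is not None:
        T=Ro.from_matrix(np.array([[np.cos(yaw),np.sin(yaw),0],[np.sin(yaw),-np.cos(yaw),0],[0,0,-1]]).T)
        print("rotvec tool",(R.inv()*T).as_rotvec().round(4))
E
python3 - <<'E'
from h import *
g=lambda a,b,s,u0,v0:(u0+a/s,v0+b/s)
tip=w("top",*g(190,178,6,380,230),z=.008);ht=w("top",*g(283,405,6,380,230),z=.058)
print("tip",tip,"h",ht,np.arctan2(*(tip-ht)[[1,0]]), np.hypot(*(tip-ht)[:2]))
fr=w("top",*g(663,373,5,190,160),z=.01);fl=w("top",*g(163,465,5,190,160),z=.01)
print(fr,fl,"front dir yaw",np.arctan2(-(fr-fl)[0]*-1,-(fr-fl)[1]), np.linalg.norm(fr-fl))
for a,b in [(366,250),(466,235),(568,218)]: print("pad",w("top",*g(a,b,5,190,160),z=.125))
to([ht[0],ht[1],.2],.2)
print([k for k in dir() if 'finger' in k]); import workcell;print([k for k in dir(workcell) if k[0]!='_'], getattr(workcell,'finger_overhang',None))
E
```

```text
tip [ 0.53232089 -0.29079499  0.008     ] h [ 0.43259375 -0.3155464   0.058     ] 0.2432756909863913 0.102752786244977
[ 0.59436773 -0.06035727  0.01      ] [0.54253095 0.19556088 0.01      ] front dir yaw 0.19984838857458795 0.261115207085944
pad [0.62890264 0.08330109 0.125     ]
pad [0.63692351 0.03640665 0.125     ]
pad [ 0.64596449 -0.01159391  0.125     ]
tcp [ 0.1399 -0.6089  0.2556] yaw 0.2258 z [-3.0e-04  1.2e-03 -1.0e+00] tool delta mm [ 351.  -220.2   55.9]
rotvec tool [-0.0012  0.0001  0.0258]
['finger_overhang']
['MotionError', 'camera', 'camera_model', 'finger_overhang', 'get_obs', 'hand_in'] 0.025
```

```bash
python3 -m creep '[[0,0,-0.017,38,-24,0,0],[0,0,0,38,-24,0,0],[0,0,0,38,-24,0,0],[0,0,0,38,-24,0,0],[0,0,0,38,-24,0,0],[0,0,0,38,-24,0,0],[0,0,0,38,-24,0,0],[0,0,0,38,-24,0,0]]' 60; python3 -m creep '[[0,0,0,30,-20,28,0],[0,0,0,0,0,28,0],[0,0,0,0,0,0,0]]'
python3 - <<'E'
from h import *
o=get_obs();p,d=camera("wrist");cv2.imwrite("pics/w1.png",p);np.save("pics/w1.npy",d)
np.savez("pics/w1o.npz",q=o["ee_rot"],p=o["position"])
to([.4326,-.3155,.15],.243)
E
```

```text
clock: 0.9
position: [0.3902, -0.3486, 0.2562]
ee_rot: [0.993, 0.121, -0.0, -0.0]
ft_force: [0.0, -0.4, 0.1]
grip_width: 1.0
clock: 1.2
position: [0.4125, -0.3216, 0.1968]
ee_rot: [0.993, 0.122, -0.002, -0.002]
ft_force: [-0.7, -0.3, -0.4]
grip_width: 1.0
tcp [ 0.4127 -0.3232  0.199 ] yaw 0.243 z [-0.0031  0.0021 -1.    ] tool delta mm [21.3 -2.5 49. ]
rotvec tool [-0.0028  0.0025 -0.    ]
```

View pics/w1.png

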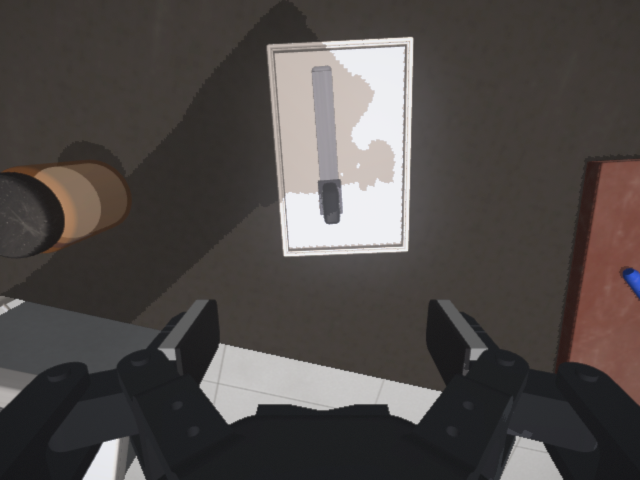

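The wrist view shows the blade in the tray, with its tip near (321,69) and the handle top spanning (331,184) to (332,222). The amber jar is well clear to the left.

```bash
cat >> h.py <<'E'
def ww(f,u,v,z=None):
    s=np.load(f"pics/{f}o.npz");m=camera_model("wrist");M=m["mount"];R=Ro.from_quat(s["q"]).as_matrix()
    r=np.linalg.inv(m["camera_matrix"])@[u,v,1.]
    if z is None:
        d=np.load(f"pics/{f}.npy")[int(round(v)),int(round(u))];return R@(M[:3,:3]@(r*d)+M[:3,3])+s["p"]
    c=R@M[:3,3]+s["p"];rd=R@M[:3,:3]@r;return c+rd*(z-c[2])/rd[2]
def snap(n):
    o=get_obs();p,d=camera("wrist");cv2.imwrite(f"pics/{n}.png",p);np.save(f"pics/{n}.npy",d);np.savez(f"pics/{n}o.npz",q=o["ee_rot"],p=o["position"])
E
python3 - <<'E'
from h import *
crop("pics/w1.png","pics/w1c.png",290,50,370,240,3.1)
for q in [(331,190),(332,205),(332,220),(321,75),(325,120),(328,160)]: print(q,ww("w1",*q).round(4))
print(ww("w1",321,70,.008))
E
```

```text
(331, 190) [ 0.4476 -0.3183  0.0559]
(332, 205) [ 0.4375 -0.3216  0.0591]
(332, 220) [ 0.4264 -0.3245  0.0583]
(321, 75) [ 0.5281 -0.2903  0.0089]
(325, 120) [ 0.496  -0.3016  0.009 ]
(328, 160) [ 0.4654 -0.312   0.009 ]
[ 0.53174566 -0.28935405  0.008     ]
```

View pics/w1c.png

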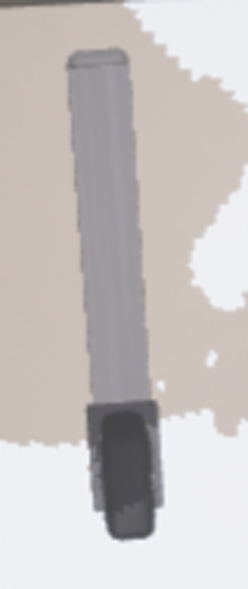

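```bash
python3 -m creep '[[-0.003,0.0025,-0.087,0,0,0,0],[0,0,0,22,6,40,0],[0,0,0,0,0,0,0]]'
python3 - <<'E'
from h import *
to([.435,-.3225,.044],.33)
E
```

```text
clock: 1.55
position: [0.4365, -0.3219, 0.1579]
ee_rot: [0.986, 0.164, 0.0, -0.0]
ft_force: [-0.4, 0.8, -0.1]
grip_width: 1.0
tcp [ 0.4365 -0.3219  0.1579] yaw 0.3294 z [ 7.e-04  6.e-04 -1.e+00] tool delta mm [ -1.7   0.2 113.9]
rotvec tool [-0.0004 -0.0008 -0.0006]
```

```bash
python3 -m creep '[[0,0,0,-1,0,40,60],[0,0,0,0,0,40,80],[0,0,0,0,0,34,80],[0,0,0,0,0,0,80]]' 80
python3 - <<'E'
from h import *
to([.435,-.3225,.044],.33)
snap("w2")
E
```

```text
clock: 1.95
position: [0.4335, -0.3229, 0.0441]
ee_rot: [0.987, 0.163, -0.001, -0.0]
ft_force: [0.2, 1.0, 0.7]
grip_width: 0.686
tcp [ 0.4335 -0.3229  0.0441] yaw 0.3278 z [-1.7e-03  7.0e-04 -1.0e+00] tool delta mm [1.6 0.1 0.1]
rotvec tool [-0.0012  0.0014 -0.0022]
```

View pics/w2.png

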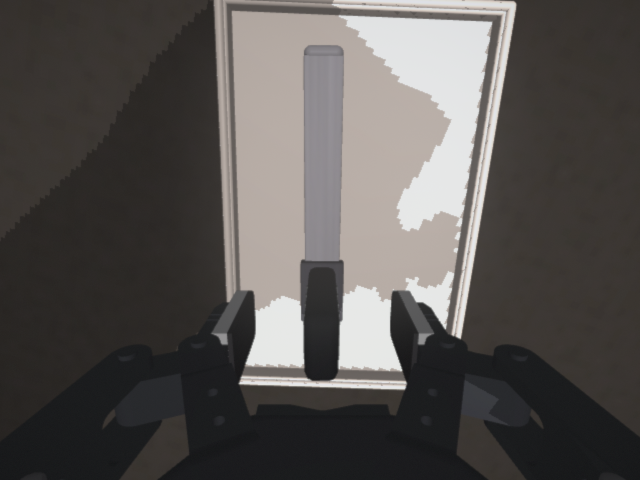

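The blade is aligned with the tool (nose 323,46; handle 320,270–380) and the handle is centred between the pads. I'll close now.

```bash
python3 - <<'E'
from h import *
for q in [(323,55),(322,150),(322,240)]: print(ww("w2",*q).round(4))
print(ww("w2",323,47,.006),ww("w2",323,53,.008))
E
python3 -m creep '[[0,0,0,0,0,0,200],[0,0,0,0,0,0,255],[0,0,0,0,0,0,255],[0,0,0,0,0,0,255],[0,0,0,0,0,0,255]]' 80
```

```text
[ 0.531  -0.2897  0.008 ]
[ 0.4965 -0.301   0.0084]
[ 0.459  -0.3137  0.0088]
[ 0.53414299 -0.28861712  0.006     ] [ 0.5317008  -0.28944887  0.008     ]
clock: 2.5
position: [0.4369, -0.3236, 0.0482]
ee_rot: [0.986, 0.164, 0.002, 0.002]
ft_force: [-1.8, -0.4, 7.8]
grip_width: 0.13
```

```bash
python3 -m creep '[[0,0,0,0,0,0,255],[0,0,0,0,0,0,255]]'; python3 -m creep '[[0,0,0,0,0,-40,255],[0,0,0,0,0,-40,255],[0,0,0,0,0,-40,255],[0,0,0,0,0,0,255],[0,0,0,0,0,0,255]]'
python3 - <<'E'
from h import *
to([.435,-.3225,.164],.33)
snap("w3")
E
```

```text
clock: 2.7
position: [0.4369, -0.3236, 0.0482]
ee_rot: [0.986, 0.164, 0.002, 0.002]
ft_force: [-2.4, 0.5, 8.5]
grip_width: 0.131
clock: 3.2
position: [0.436, -0.3229, 0.1677]
ee_rot: [0.986, 0.164, 0.002, 0.002]
ft_force: [0.1, 0.0, -1.0]
grip_width: 0.127
tcp [ 0.436  -0.3229  0.1677] yaw 0.3297 z [ 0.0051 -0.0041 -1.    ] tool delta mm [-0.8 -0.7  3.7]
rotvec tool [ 0.0055 -0.0035 -0.0003]
```

View pics/w3.png

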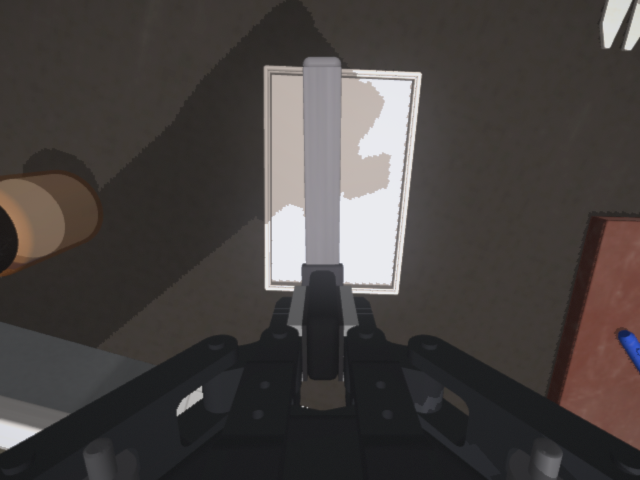

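Gripped: the blade lies straight along the tool's x, with its nose at (322,58). Next I'll measure the blade in the tool frame and locate the pump.

Run:
```python
from h import *
s=np.load("pics/w3o.npz");R=Ro.from_quat(s["q"])
for q in [(322,66),(322,100),(322,150),(322,200),(322,245)]:
    X=ww("w3",*q);print(q,X.round(4),"tool",(R.inv().apply(X-s["p"])*1000).round(1))
# nose edge
d=np.load("pics/w3.npy");print(d[52:72,322].round(4))
p,dd=camera("top");cv2.imwrite("pics/top1.png",p);np.save("pics/top1.npy",dd)
crop("pics/top1.png","pics/t1a.png",200,170,330,260,6)
```

```text
(322, 66) [ 0.5306 -0.2903  0.128 ] tool [99.9 -0.4 40. ]
(322, 100) [ 0.5184 -0.2945  0.1272] tool [87.  -0.4 40.8]
(322, 150) [ 0.4991 -0.3011  0.1268] tool [66.6 -0.4 41.1]
(322, 200) [ 0.4784 -0.3082  0.1281] tool [44.7 -0.4 39.7]
(322, 245) [ 0.4582 -0.3151  0.1277] tool [23.4 -0.4 40. ]
[0.2568 0.2574 0.2576 0.2597 0.2578 0.1437 0.1442 0.1432 0.1432 0.1431
 0.1434 0.1433 0.1433 0.     0.1439 0.145  0.1441 0.1451 0.1439 0.1443]
```

View pics/t1a.png

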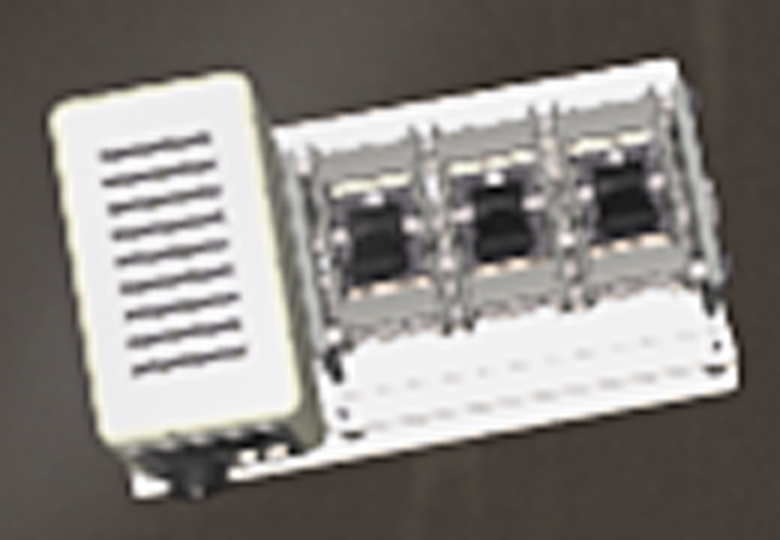

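```bash
python3 -m creep '[[0.0055,-0.0035,0.14,0,0,-40,255],[0,0,0,0,0,-40,255],[0,0,0,0,0,0,255]]'
python3 - <<'E'
from h import *
to([.461,.001,.25],.19)
E
```

```text
clock: 3.6
position: [0.4372, -0.3234, 0.2504]
ee_rot: [0.995, 0.095, 0.002, 0.001]
ft_force: [0.2, 0.3, -0.5]
grip_width: 0.127
tcp [ 0.4372 -0.3234  0.2504] yaw 0.1898 z [ 0.0033 -0.0013 -1.    ] tool delta mm [ 8.460e+01 -3.141e+02  1.000e-01]
rotvec tool [ 0.0019 -0.003  -0.0002]
```

```bash
python3 -m creep '[[0.002,-0.003,0,10,-40,0,255],[0,0,0,10,-40,0,255],[0,0,0,11,-40,0,255],[0,0,0,11,-40,0,255],[0,0,0,11,-40,0,255],[0,0,0,11,-40,0,255],[0,0,0,11,-40,0,255],[0,0,0,10,-34,0,255]]'; python3 -m creep '[[0,0,0,0,0,0,255],[0,0,0,0,0,0,255]]'
python3 - <<'E'
from h import *
to([.461,.001,.25],.19)
snap("w4")
E
```

```text
clock: 4.4
position: [0.459, 0.004, 0.246]
ee_rot: [0.995, 0.095, -0.003, -0.002]
ft_force: [0.8, -0.3, -1.9]
grip_width: 0.126
clock: 4.6
position: [0.4593, 0.0021, 0.2461]
ee_rot: [0.995, 0.096, -0.003, -0.002]
ft_force: [-0.2, -0.4, -1.0]
grip_width: 0.126
tcp [0.4593 0.0021 0.2461] yaw 0.1917 z [-0.0069  0.0037 -1.    ] tool delta mm [ 1.5  1.4 -3.9]
rotvec tool [-0.005   0.0061  0.0017]
```

View pics/w4.png

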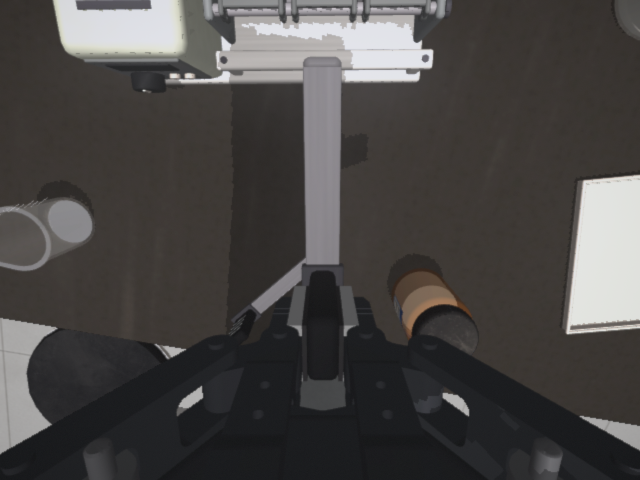

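Run:
```python
from h import *
crop("pics/w4.png","pics/w4c.png",190,0,460,100,2.95)
```

```text
(no output)
```

View pics/w4c.png

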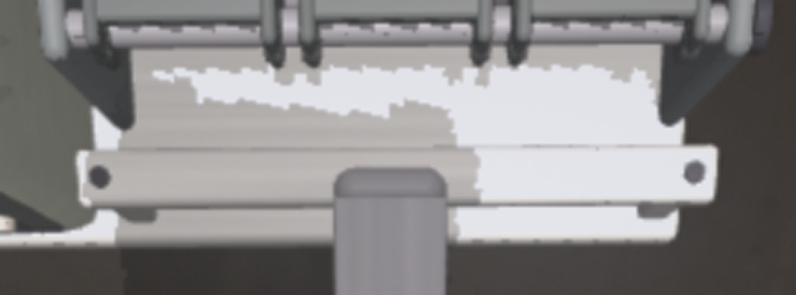

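Run:
```python
from h import *
f=lambda a,b:(190+a/2.95,b/2.95)
L=ww("w4",*f(80,177),.06);Rr=ww("w4",*f(717,174),.06);print(L,Rr,np.linalg.norm(L-Rr),np.arctan2((L-Rr)[0]*-1,(L-Rr)[1]))
print("depth",[ww("w4",*f(*q)).round(4) for q in [(150,178),(600,175),(100,177),(690,173),(200,155),(200,200)]])
y=np.arctan2(-(L-Rr)[0],(L-Rr)[1]);ex=np.array([np.cos(y),np.sin(y),0]);ey=np.array([-ex[1],ex[0],0])
M=(L+Rr)/2;O=M+.065*ex;print("y",y,"O",O)
for z in (.06,.065,.07,.08):
  for q in [(293,50),(502,50),(102,50),(700,40)]: 
    X=ww("w4",*f(*q),z);print(z,q,((X-O)@ex).round(4),((X-O)@ey).round(4))
for q in [(273,60),(313,60),(484,60),(517,60),(285,25),(500,25),(400,5)]:
    X=ww("w4",*f(*q));print(q,X[2].round(4),((X-O)@ex).round(4),((X-O)@ey).round(4))
for n in ["top0"]:
  d=np.load("pics/top0.npy")
  for a,b in [(366,250),(466,235),(568,218)]:
    X=w("top",190+a/5,160+b/5,z=.127);print("pads",((X-O)@ex).round(4),((X-O)@ey).round(4))
```

```text
[0.57076347 0.10911824 0.06      ] [ 0.60340135 -0.0565219   0.06      ] 0.16882501572656292 0.19454864084944248
depth [array([0.5738, 0.0905, 0.0614]), array([ 0.5967, -0.0259,  0.0626]), array([0.5716, 0.1036, 0.0611]), array([ 0.6019, -0.0491,  0.0618]), array([0.5821, 0.0787, 0.0592]), array([0.5713, 0.077 , 0.0602])]
y 0.19454864084944248 O [0.65085618 0.03886421 0.06      ]
0.06 (293, 50) -0.0357 0.0269
0.06 (502, 50) -0.036 -0.0268
0.06 (102, 50) -0.0355 0.0761
0.06 (700, 40) -0.034 -0.0774
0.065 (293, 50) -0.0371 0.0265
0.065 (502, 50) -0.0374 -0.0263
0.065 (102, 50) -0.0369 0.0749
0.065 (700, 40) -0.0354 -0.0761
0.07 (293, 50) -0.0386 0.0261
0.07 (502, 50) -0.0388 -0.0259
0.07 (102, 50) -0.0384 0.0736
0.07 (700, 40) -0.0369 -0.0748
0.08 (293, 50) -0.0415 0.0252
0.08 (502, 50) -0.0417 -0.025
0.08 (102, 50) -0.0413 0.0711
0.08 (700, 40) -0.0399 -0.0723
(273, 60) 0.0789 -0.0433 0.0302
(313, 60) 0.0809 -0.0439 0.0204
(484, 60) 0.079 -0.0435 -0.0208
(517, 60) 0.0793 -0.0437 -0.0287
(285, 25) 0.0805 -0.0364 0.0269
(500, 25) 0.0805 -0.0367 -0.0243
(400, 5) 0.0893 -0.0352 -0.0005
pads -0.0135 0.0477
pads -0.0147 0.0003
pads -0.0151 -0.0485
```

```bash
cat >> h.py <<'E'
yaw=.1945;O=np.array([.6509,.0389,0]);ex=np.array([np.cos(yaw),np.sin(yaw),0]);ey=np.array([-ex[1],ex[0],0])
def P(x,y,z): return O+ex*x/1000+ey*y/1000+np.array([0,0,z/1000])
def st():
    o=get_obs();R=Ro.from_quat(o["ee_rot"]);b=o["position"];n=R.apply(np.array([103,-.4,46.3])/1000)+b-O;h=R.apply(np.array([-2,-.4,46.3])/1000)+b-O
    print("nose",(n@ex*1e3).round(1),(n@ey*1e3).round(1),(n[2]*1e3).round(1),"heel",(h@ex*1e3).round(1),(h@ey*1e3).round(1),(h[2]*1e3).round(1),"F pump",(o["ft_force"]@ex).round(2),(o["ft_force"]@ey).round(2),o["ft_force"][2].round(2),"T",(o["torque"]@ex).round(3),(o["torque"]@ey).round(3),"grip",o["grip_width"].round(3),"t",o["clock"])
E
python3 - <<'E'
from h import *
to(P(-168,0,130),yaw)
E
```

```text
tcp [0.4593 0.0011 0.2462] yaw 0.1897 z [-0.0068  0.0036 -1.    ] tool delta mm [ 27.9   0.4 116.1]
rotvec tool [-0.0049  0.0059 -0.0048]
```

```bash
python3 -m creep '[[-0.005,0.006,-0.005,0,0,30,255],[0,0,0,14,0,30,255],[0,0,0,14,0,30,255],[0,0,0,0,0,26,255],[0,0,0,0,0,0,255],[0,0,0,0,0,0,255]]'
python3 - <<'E'
from h import *
to(P(-168,0,108),yaw);st()
E
```

```text
clock: 5.25
position: [0.487, 0.0064, 0.1314]
ee_rot: [0.995, 0.097, 0.0, 0.0]
ft_force: [0.7, 0.6, -0.1]
grip_width: 0.127
tcp [0.487  0.0064 0.1314] yaw 0.1934 z [ 6.e-04  0.e+00 -1.e+00] tool delta mm [-0.9 -0.2 23.4]
rotvec tool [ 0.0001 -0.0006 -0.0011]Traceback (most recent call last):
  File "<stdin>", line 2, in <module>
  File "h.py", line 31, in st
    print("nose",(n@ex*1e3).round(1),(n@ey*1e3).round(1),(n[2]*1e3).round(1),"heel",(h@ex*1e3).round(1),(h@ey*1e3).round(1),(h[2]*1e3).round(1),"F pump",(o["ft_force"]@ex).round(2),(o["ft_force"]@ey).round(2),o["ft_force"][2].round(2),"T",(o["torque"]@ex).round(3),(o["torque"]@ey).round(3),"grip",o["grip_width"].round(3),"t",o["clock"])
                                                                                                                                                                                                                                                                                                          ^^^^^^^^^^^^^^^^^^^^^
AttributeError: 'float' object has no attribute 'round'
```

```bash
sed -i 's/o\["grip_width"\].round(3)/round(o["grip_width"],3)/' h.py; python3 -m creep '[[0,0,-0.001,0,0,12,255],[0,0,0,0,0,11.5,255],[0,0,0,0,0,0,255],[0,0,0,0,0,0,255]]'
python3 - <<'E'
from h import *
to(P(-168,0,108),yaw);st();snap("w5")
E
```

```text
clock: 5.65
position: [0.4872, 0.0073, 0.1079]
ee_rot: [0.995, 0.098, 0.001, 0.0]
ft_force: [-0.5, 0.1, 0.1]
grip_width: 0.131
tcp [0.4872 0.0073 0.1079] yaw 0.1959 z [ 1.7e-03 -2.0e-04 -1.0e+00] tool delta mm [-1.3  0.7 -0.1]
rotvec tool [ 0.0005 -0.0016  0.0014]
nose -63.6 1.2 61.8 heel -168.6 1.0 61.6 F pump -0.43 0.22 0.11 T 0.029 -0.026 grip 0.131 t 5.65
```

View pics/w5.png

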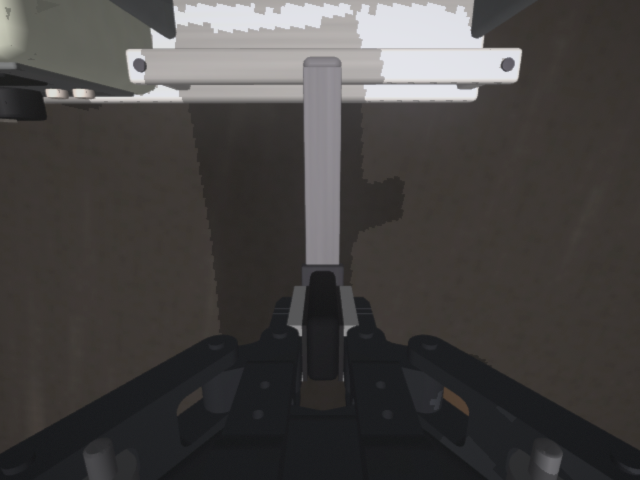

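The nose (322,60) lies over the tube rest, centred between its screws (139 and 507). I'll slide into the middle gap.

```bash
python3 -m creep '[[0,0,0,10,0,0,255],[0,0,0,10,0,0,255],[0,0,0,10,0,0,255]]'|grep -v rot
S='from h import *
st()'
python3 -c "$S"
python3 -m creep '[[0,0,0,6,0,0,255],[0,0,0,6,0,0,255]]'|grep force;python3 -c "$S"
python3 -m creep '[[0,0,0,6,0,0,255],[0,0,0,6,0,0,255]]'|grep force;python3 -c "$S"
python3 -m creep '[[0,0,0,6,0,0,255],[0,0,0,6,0,0,255]]'|grep force;python3 -c "$S"
```

```text
clock: 6.0
position: [0.5181, 0.0134, 0.1083]
ft_force: [0.1, -0.3, -0.7]
grip_width: 0.134
nose -32.1 1.2 62.3 heel -137.1 1.0 62.0 F pump 0.02 -0.3 -0.69 T -0.025 0.057 grip 0.134 t 6.0
ft_force: [0.6, 0.0, -0.9]
nose -20.8 1.5 61.8 heel -125.8 1.3 61.6 F pump 0.62 -0.09 -0.85 T 0.019 0.044 grip 0.131 t 6.2
ft_force: [-6.2, -0.5, -4.0]
nose -11.0 1.2 60.4 heel -116.0 1.1 60.7 F pump -6.19 0.68 -3.99 T 0.01 1.977 grip 0.128 t 6.4
ft_force: [-5.3, -1.2, -1.8]
nose 0.9 1.1 60.5 heel -104.1 1.0 60.8 F pump -5.41 -0.15 -1.77 T 0.007 1.52 grip 0.132 t 6.6
```

```bash
S='from h import *
st()'
python3 -m creep '[[0,0,0,6,0,-1,255],[0,0,0,4,0,-0.5,255]]'|grep force;python3 -c "$S"
python3 -m creep '[[0,0,0,3,0,0,255],[0,0,0,3,0,0,255]]'|grep force;python3 -c "$S"
```

```text
ft_force: [-3.8, -1.3, -7.2]
nose 11.5 1.2 62.0 heel -93.5 1.1 62.2 F pump -3.99 -0.55 -7.25 T 0.025 1.42 grip 0.129 t 6.8
ft_force: [-3.9, -0.9, -8.1]
nose 18.0 1.3 62.7 heel -87.0 1.2 62.6 F pump -4.03 -0.08 -8.07 T 0.034 1.458 grip 0.131 t 7.0
```

The middle cartridge shows about 4 N drag and 7–8 N down, so its spring is good. I'll back out and try the right one (pump y = −50 mm).

```bash
python3 -m creep '[[0,0,0,-15,0,0,255],[0,0,0,-25,0,0,255],[0,0,0,-25,0,0,255],[0,0,0,-18,0,0,255],[0,0,0,0,25,0,255],[0,0,0,0,26,0,255],[0,0,0,0,0,0,255],[0,0,0,0,0,0,255]]'
python3 -c "
from h import *
st();to(P(-168,-50,108),yaw);snap('w6')"
```

```text
clock: 7.8
position: [0.4978, -0.043, 0.1106]
ee_rot: [0.995, 0.097, 0.003, 0.0]
ft_force: [-0.2, 0.9, -1.1]
grip_width: 0.127
nose -62.8 -50.4 64.8 heel -167.8 -50.4 64.3 F pump 0.02 0.88 -1.08 T 0.014 0.005 grip 0.127 t 7.8
tcp [ 0.4978 -0.043   0.1106] yaw 0.1949 z [ 5.6e-03 -3.0e-04 -1.0e+00] tool delta mm [-2.  -0.8  2.6]
rotvec tool [ 0.0013 -0.0054  0.0004]
```

View pics/w6.png

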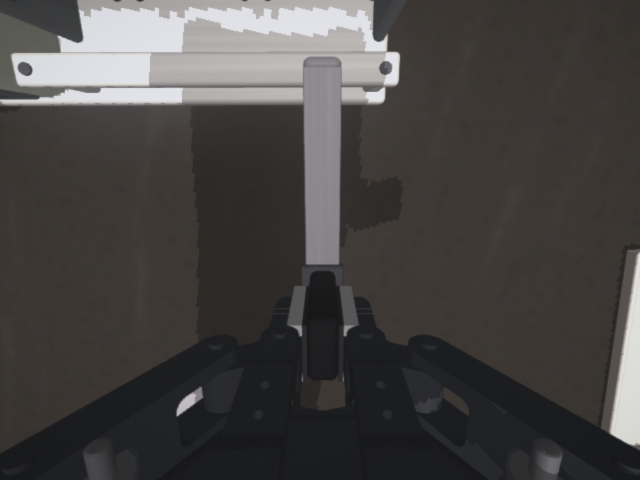

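```bash
python3 - <<'E'
from h import *
s=np.load("pics/w6o.npz");R=Ro.from_quat(s["q"])
for v in (75,100,150,200,245):
    print((R.inv().apply(np.mean([ww("w6",u,v+k) for u in range(314,332,3) for k in (-3,0,3) if np.load("pics/w6.npy")[v+k,u]>0],0)-s["p"])*1000).round(1))
E
S='from h import *
st()'
python3 -m creep '[[0.001,-0.0035,0,10,0,1.5,255],[0,0,0,10,0,0,255],[0,0,0,10,0,0,255]]'|grep force;python3 -c "$S"
python3 -m creep '[[0,0,0,6,0,0,255],[0,0,0,6,0,0,255]]'|grep force;python3 -c "$S"
python3 -m creep '[[0,0,0,6,0,0,255],[0,0,0,6,0,0,255]]'|grep force;python3 -c "$S"
python3 -m creep '[[0,0,0,6,0,0,255],[0,0,0,6,0,0,255]]'|grep force;python3 -c "$S"
```

```text
[96.5 -0.6 40.1]
[86.8 -0.6 39.6]
[66.6 -0.7 39.9]
[44.7 -0.7 39.5]
[23.4 -0.7 39.7]
ft_force: [0.7, 0.0, -0.8]
nose -33.1 -49.0 61.6 heel -138.1 -49.3 61.7 F pump 0.66 -0.1 -0.78 T 0.017 -0.011 grip 0.124 t 8.15
ft_force: [0.6, 0.1, -0.6]
nose -21.8 -49.3 61.3 heel -126.8 -49.5 61.5 F pump 0.58 -0.05 -0.64 T 0.023 0.036 grip 0.131 t 8.35
ft_force: [-0.5, 0.1, -0.9]
nose -10.4 -49.7 61.2 heel -115.4 -49.8 61.4 F pump -0.49 0.18 -0.94 T 0.012 0.158 grip 0.127 t 8.55
ft_force: [0.8, 0.1, -1.3]
nose 1.8 -49.8 61.3 heel -103.2 -49.9 61.5 F pump 0.82 -0.05 -1.35 T 0.022 0.099 grip 0.128 t 8.75
```

```bash
S='from h import *
st()'
python3 -m creep '[[0,0,0,6,0,0,255],[0,0,0,6,0,0,255]]'|grep force;python3 -c "$S"
python3 -m creep '[[0,0,0,4,0,0,255],[0,0,0,0,0,0,255],[0,0,0,0,0,0,255]]'|grep force;python3 -c "$S
to(P(-86,-50,108),yaw);p,d=camera('scene');cv2.imwrite('pics/s2.png',p);crop('pics/s2.png','pics/s2c.png',180,180,400,330,3.6)"
```

```text
ft_force: [0.4, 0.1, -0.9]
nose 13.9 -49.7 61.4 heel -91.1 -49.9 61.6 F pump 0.36 0.01 -0.86 T -0.063 0.037 grip 0.128 t 8.95
ft_force: [0.1, -0.5, -0.6]
nose 17.4 -49.6 61.3 heel -87.6 -49.8 61.5 F pump 0.05 -0.47 -0.59 T 0.041 0.021 grip 0.13 t 9.25
tcp [ 0.5767 -0.0269  0.1078] yaw 0.1959 z [-1.7e-03  2.0e-04 -1.0e+00] tool delta mm [-0.5 -0.2 -0.2]
rotvec tool [-0.0005  0.0016  0.0014]
```

View pics/s2c.png

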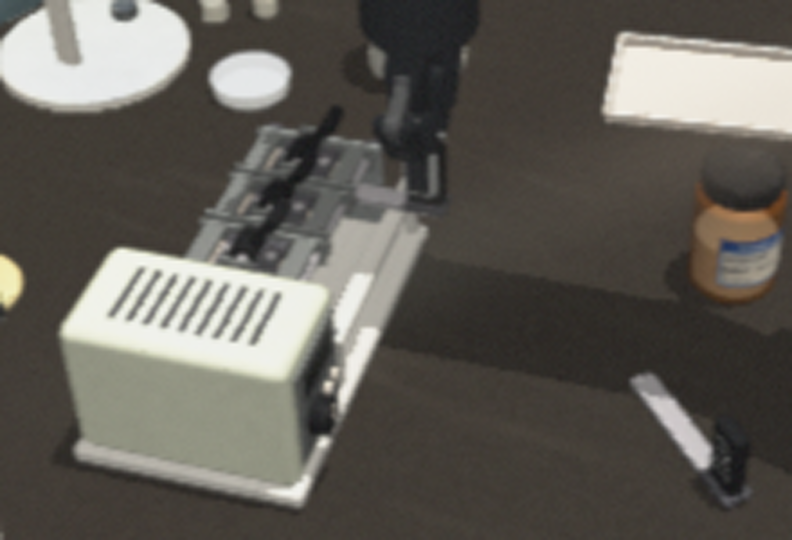

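Right cartridge: drag under 0.8 N all the way through, with the nose 17 mm past the gap. It is the slack one. Crop s2c shows the blade entering the right-hand cartridge (365,190). I'll lower it and release.

```bash
python3 -m creep '[[0,0,0,0,0,1,255],[0,0,0,0,0,0,255],[0,0,0,0,0,0,200],[0,0,0,0,0,0,120],[0,0,0,0,0,0,80],[0,0,0,0,0,0,80],[0,0,0,0,0,0,80]]'
python3 -c "
from h import *
st();snap('w7')"
```

```text
clock: 10.0
position: [0.5768, -0.0269, 0.1069]
ee_rot: [0.995, 0.098, -0.001, -0.0]
ft_force: [-0.3, -0.1, 0.1]
grip_width: 0.685
nose 17.5 -49.7 60.5 heel -87.5 -49.8 60.6 F pump -0.34 -0.08 0.13 T 0.002 -0.051 grip 0.685 t 10.0
```

View pics/w7.png

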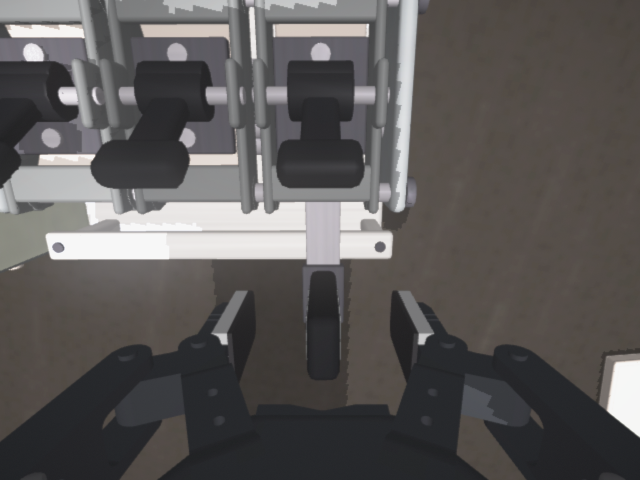

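The blade was released and lies straight in the right gap (blade 322,230; handle 322,325). Its lever pad is at (320,165), still latched. I'll raise the gripper, shut it and move in front of the pad.

```bash
python3 -m creep '[[0,0,0,0,0,-20,80],[0,0,0,0,0,-40,80],[0,0,0,0,0,-20,160],[0,0,0,0,0,0,255],[0,0,0,0,0,0,255],[0,0,0,0,0,0,255],[0,0,0,0,0,0,255]]' 40
python3 -c "
from h import *
st();to(P(-54,-50,150),yaw);snap('w8')"
```

```text
clock: 10.75
position: [0.5763, -0.027, 0.1857]
ee_rot: [0.995, 0.098, -0.002, -0.0]
ft_force: [0.8, 0.4, 0.5]
grip_width: -0.002
nose 16.9 -49.6 139.1 heel -88.1 -49.7 139.4 F pump 0.87 0.23 0.45 T -0.041 -0.004 grip -0.002 t 10.75
tcp [ 0.5763 -0.027   0.1857] yaw 0.1959 z [-3.5e-03  3.0e-04 -1.0e+00] tool delta mm [32.1 -0.1 35.6]
rotvec tool [-0.001   0.0034  0.0014]
```

View pics/w8.png

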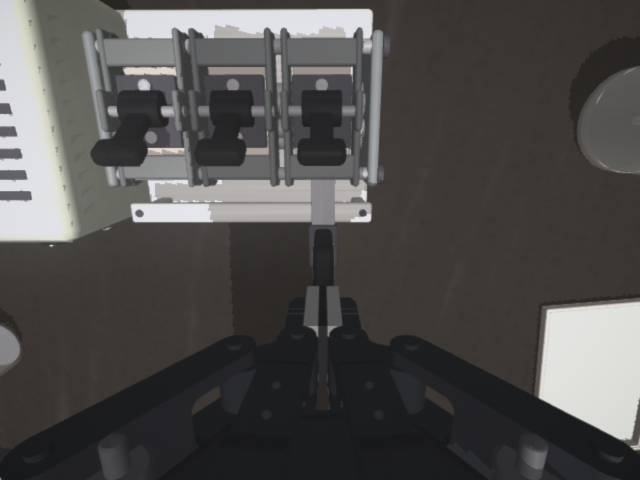

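```bash
python3 -m creep '[[0,0.003,0,16,0,0,255],[0,0,0,16,0,0,255],[0,0,0,0,0,20,255],[0,0,0,0,0,20,255],[0,0,0,0,0,0,255],[0,0,0,0,0,0,255]]'
python3 -c "
from h import *
st();to(P(-54,-50,146),yaw);snap('w9')"
```

```text
clock: 11.4
position: [0.6081, -0.0206, 0.1468]
ee_rot: [0.995, 0.098, 0.0, -0.0]
ft_force: [0.5, -0.1, -0.0]
grip_width: 0.003
nose 49.5 -49.5 100.5 heel -55.5 -49.7 100.5 F pump 0.45 -0.2 -0.04 T 0.015 0.011 grip 0.003 t 11.4
tcp [ 0.6081 -0.0206  0.1468] yaw 0.1959 z [ 3.e-04  9.e-04 -1.e+00] tool delta mm [-0.5 -0.1  0.8]
rotvec tool [-0.0009 -0.0005  0.0014]
```

View pics/w9.png

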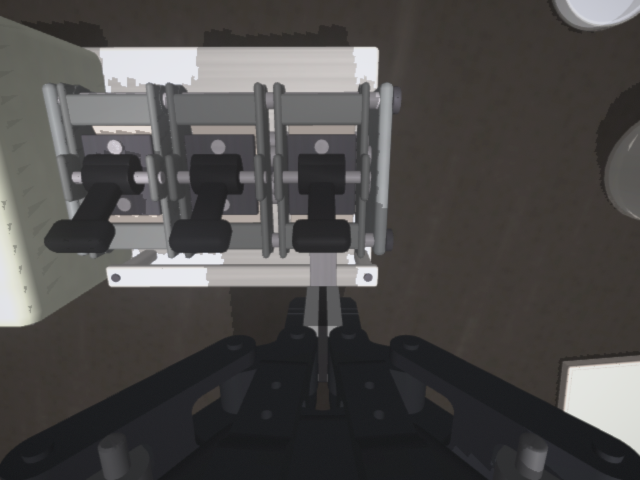

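The shut fingers (323,300) stand directly in front of the right lever's pad (322,235). I'll push back now.

```bash
python3 -m creep '[[0,0,0,7,0,0,255],[0,0,0,7,0,0,255],[0,0,0,4,0,0,255]]'; python3 -m creep '[[0,0,0,6,0,0,255],[0,0,0,6,0,0,255]]'; python3 -m creep '[[0,0,0,6,0,0,255],[0,0,0,6,0,0,255],[0,0,0,0,0,0,255]]'
python3 -c "
from h import *
st();snap('w10')"
```

```text
clock: 11.75
position: [0.6247, -0.0177, 0.1475]
ee_rot: [0.995, 0.098, -0.002, 0.0]
ft_force: [-18.2, -4.2, 12.3]
grip_width: 0.003
clock: 11.95
position: [0.6378, -0.0151, 0.1475]
ee_rot: [0.995, 0.098, 0.0, 0.0]
ft_force: [-2.1, 0.1, 1.2]
grip_width: 0.001
clock: 12.25
position: [0.6504, -0.012, 0.1469]
ee_rot: [0.995, 0.098, 0.001, -0.001]
ft_force: [-0.2, -0.1, 0.6]
grip_width: -0.003
nose 92.7 -49.2 100.8 heel -12.3 -49.4 100.6 F pump -0.25 -0.09 0.61 T -0.057 -0.012 grip -0.003 t 12.25
```

View pics/w10.png

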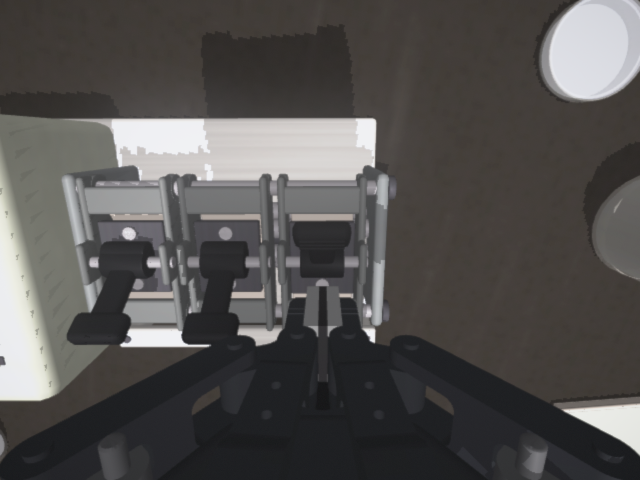

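The right lever has snapped to the back (322,240), and the other two still lean forward (100,325 and 210,325). I'll lift away and check.

```bash
python3 -m creep '[[0,0,0,-3,0,-30,255],[0,0,0,0,0,-40,255],[0,0,0,0,0,-40,255],[0,0,0,-40,0,-10,255],[0,0,0,-40,0,0,255],[0,0,0,-40,0,0,255],[0,0,0,0,0,0,255],[0,0,0,0,0,0,255]]'
python3 -c "
from h import *
st();snap('w11')
p,d=camera('top');cv2.imwrite('pics/t3.png',p);crop('pics/t3.png','pics/t3c.png',180,160,440,340,3)
p,d=camera('scene');cv2.imwrite('pics/s3.png',p);crop('pics/s3.png','pics/s3c.png',180,130,440,390,2.2)"
```

```text
clock: 13.1
position: [0.5284, -0.037, 0.2673]
ee_rot: [0.995, 0.097, 0.001, 0.0]
ft_force: [0.8, 0.5, -0.4]
grip_width: 0.002
nose -31.7 -50.4 221.3 heel -136.7 -50.4 221.0 F pump 0.92 0.38 -0.44 T -0.015 -0.013 grip 0.002 t 13.1
```

View pics/w11.png

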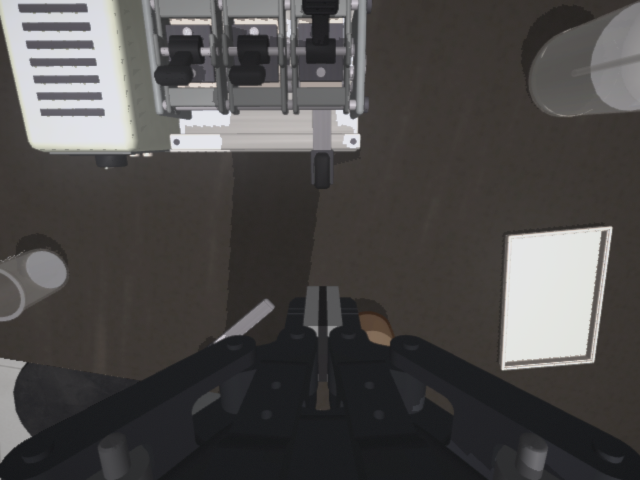

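View pics/t3c.png

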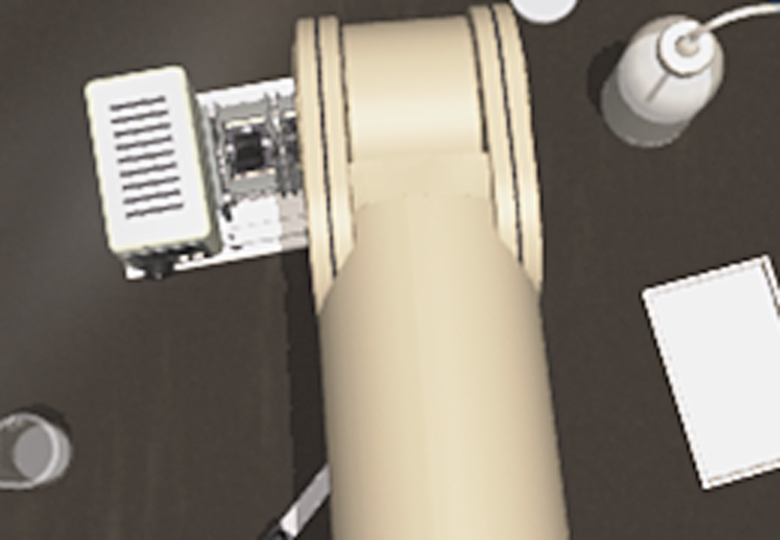

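View pics/s3c.png

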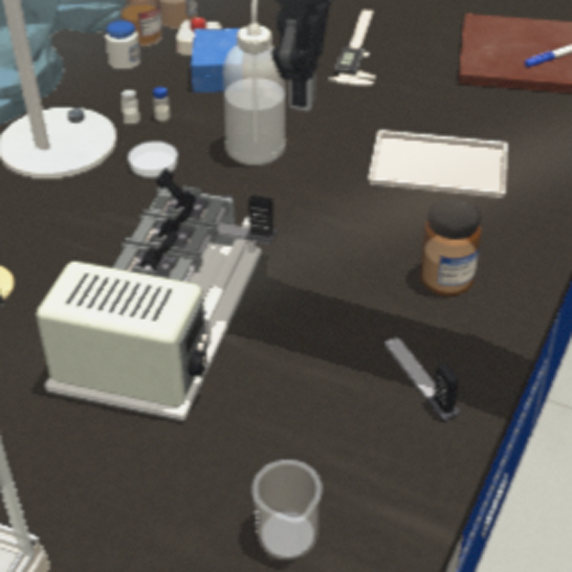

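```bash
python3 -c "
from h import *
for n,q in [('pad',(320,8)),('handle top',(321,165)),('handle top',(321,178)),('padmid',(248,75)),('padleft',(175,75)),('w10pad',None)]:
    X=ww('w11',*q) if q else ww('w10',322,232)
    print(n,((X-O)@ex*1e3).round(1),((X-O)@ey*1e3).round(1),(X[2]*1e3).round(1))
print(get_obs()['clock'],hand_in())"
```

```text
pad 18.7 -49.0 124.3
handle top -81.8 -49.5 115.9
handle top -91.3 -49.5 117.3
padmid -22.4 -1.3 131.3
padleft -22.4 47.1 131.4
w10pad 25.3 -49.4 130.0
the job is handed in; nothing more can be done
13.25 None
```

The job is done and handed in at 13.25 s on the robot's clock. The slack cartridge is the right-hand one, farthest from the drive unit; the gauge blade lies in its gap and its lever is thrown open.

- **Finding it:** I took the gauge from the tray, the candidate farthest from the robot's base. I tried the middle cartridge first: it dragged about 4–6 N, with 7–8 N pressing down, so its spring is good. In the right-hand one the blade slid through with less than 1 N. I did not test the left cartridge, since the slack one was already found.
- **Marker:** I let go of the blade with its nose about 17 mm past the gap point. The last pictures show it still straight, with the handle upright.
- **Lever:** The right lever snapped over when pushed. Its pad now measures about 19–25 mm behind the pivot, against an expected 22 mm for fully open. The pads of the other two levers are still about 22 mm in front, which is latched.
- **Surroundings:** The wash bottle, beaker and amber jar are standing and show no visible move in the final pictures, and the robot is clear of everything.

Two readings were off. The first top-view estimate of the gauge handle was about 6–7 mm out sideways from the wrist camera, and I used the wrist camera. The tool also rose 4 mm as the gripper closed on the handle, and I allowed for that when setting the blade height.

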